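Fit the lid keeper over the guide rod of the dish stand

ROBOT

A 7-joint arm with a two-finger parallel gripper is mounted at the origin on a cart in front of the work surface, level with it; the furniture and walls round the work are solid. World frame = base frame: x ahead of the robot, y to its left, z up, the work surface at z = 0. Lengths are in m, angles in rad, forces in N, time in s.
With the tool pointing down it reaches from about 0.425 to 0.825 m from the base axis. Payload 3.6 kg.
Tool frame: the origin (TCP) lies midway between the tips of the shut fingers; the grasp point (between the pads) lies 19 mm behind it (arm.hold_point_z is the distance from the TCP to the grasp point, in m); z points along the fingers, y is the line along which they close (so a half turn about z gives the same grasp; the last joint's range is limited). The gripper opens to 85 mm and grips with 20 to 120 N. Pads are 22 mm wide; open, the fingers measure 114 mm over their backs; the gripper's body (76 mm by 85 mm) begins 54 mm behind the grasp point. The pads swing forward as they close: fully open they stand 13 mm farther back than shut.
Start: joints at [1.093, 0.615, -0.013, 1.423, 0.008, 1.103, -0.04], TCP at [0.284, -0.585, 0.231] pointing down, gripper open.
Joint ranges: [-3.12, 3.12], [-0.3, 2.06], [-1.34, 1.32], [0.26, 2.42], [-1.36, 4.5], [0.01, 1.98], [-2.84, 2.84]. Speed limits (rad/s): [2.79, 2.79, 3.14, 3.14, 3.14, 3.14, 3.14].

INTERFACE

Orientations are given as a rotation vector (axis times angle).
In Python, from bench import arm, fingers, kin, camera, ticket, spotter gives the robot as it stands. The module is installed in compiled form; this text tells all that it offers. Calls block until the motion is done:
- arm.goto(position, orientation): joint-space move of the TCP to a pose.
- arm.move_straight(position, orientation=None, vel=0.15, f_stop=None): straight line of the TCP; orientation=None keeps the orientation; vel is the mean speed in m/s. With f_stop (N) it stops when the force on the tool has changed by that much, and returns True; else False.
- arm.set_joints(angles): joint-space move.
- fingers.gripper_to(opening, force=None): finger opening in m; force is the grip in N (None keeps the last); returns when the fingers have stopped.
- arm.sleep(seconds).
- kin.solve_ik(position, orientation): joint angles nearest the present ones, or None.
- camera(name): name is "scene" or "top"; returns a dict with "color" (480x640x3 uint8, red, green, blue), "vertical_fov" (degrees; the focal length in pixels is half the picture's height over the tangent of half this angle, whatever the lens; pixels are square), "cx", "cy" (the principal point, pixels), "T" (4x4, takes a point from camera to world coordinates). Camera axes: x right, y down, z forward; pixel columns grow to the right and rows downward; lengths in m; the calibration is good to about 2 mm. A picture is of the moment at which its call begins. There is no depth.
A pose or a line that the arm cannot do raises arm.IKError and nothing moves.
- ticket.sign_off(): hands the job in; it is judged then, once.
Trained networks look in the newest picture that a camera, given by its name, has taken for a name from the list of things; names that differ only in an ending like _2 or _b are one class to them, and where a whole thing is asked for, a point or a joint stands for the part that bears it (a point fixed in the world has none). Each returns a list of dicts, best first, with "confidence" (0 to 1); they miss things now and then, are a little off and sometimes report something else, mostly with a low value. They report only what shows in the picture. A call takes as long as a camera call. They do not tell look-alikes from the thing itself.
- spotter.look_for(query, camera): "bbox" ([left, top, right, bottom] in pixels, round what is visible of it).
- spotter.cut_out(query, camera): "pixels" (480x640 bool, what is visible of it) and "bbox" ([left, top, right, bottom] in pixels, round what is visible of it).
- spotter.place_of(query, camera): "uv" ([column, row] in pixels: a listed point, or the origin of a listed thing).
Readings, each from a call of its own:
- arm.get_clock(): time.
- arm.get_qpos(): joint angles.
- arm.get_dq(): joint speeds.
- arm.get_effort(): joint torques, N m.
- arm.get_tcp_pos(): TCP position.
- arm.get_eef_rot(): TCP orientation.
- arm.get_contact_force(): force on the tool from outside, world axes, zero at the start.
- arm.get_ft_torque(): the same for the moment, N m.
- arm.get_finger_gap(): finger opening in m.
- arm.get_grasp_force(): force on a finger pad.
Only numpy, scipy, OpenCV 4.12 (cv2) and the standard library are available. Lean on these libraries where they do the work, as an engineer would, in place of code of your own. Each camera call takes 0.05 s, during which the arm holds its last target. There are 200 camera calls.

TASK

Lift the lid keeper out of its dock by its brass hub, set it down flat on the open bench well clear of the dock and let go, then take it again by its blue handle. Keeping it level, lower it over the tall rod of the dish stand - do not let it drop - until its hub sits fully down on the rod's collar, with the white pad centred over the petri dish, and let go. Do not press hard on the dish or push it from its place, and leave the timer, the tube and the marker about where they are.

Things in the scene. Friction and masses are not known exactly. Their poses are not given: they have to be found in the camera images.
- keeper: Lid keeper: loose rigid bar, 0.2 kg, balances at its hub. Origin: centre of the hub's underside, level with the flat underside of all of it; z up the bore, +x to the pad, -x to the handle. Aluminium arm along x, 20 mm wide, 8 mm thick. White pad 80 mm diameter, 8 mm thick. Starts level in the dock, handle sunk in the pocket (fingers do not fit there), pad overhanging 4 mm over the bench.
- hub_top (a point): Centre of the top of the keeper's brass hub, 40 mm above its underside: an upright round tube, 28 mm outside diameter, through bore 15 mm.
- pad (a point): Centre of the underside of the keeper's white pad: 90 mm along the keeper's +x from its origin.
- handle (a point): Point on the keeper's blue upright handle block, at x = -90 mm, 28 mm above its underside. The block is 30 mm along x, 16 mm along y, from 8 to 44 mm above the underside; grip it across its 16 mm (keeper's y).
- dock: Grey dock, fixed. Origin: on the bench under the keeper's hub, x as the keeper's. Floor plate 4 mm thick, 64 mm wide, x = -125 to 50 mm; the keeper rests on it. Round the handle a pocket of 6 mm walls, top 60 mm above the bench, x = -121 to -65 mm, 44 mm wide outside, 32 inside, open on top and towards the hub: lift the keeper straight up by 65 mm or more.
- stand: Grey dish stand, fixed. Origin: on the bench on the rod's axis; z up, +x towards the dish. Base plate top 12 mm above the bench, x = -32 to 148 mm, 116 mm wide. Vertical steel rod 12 mm diameter. Round its foot a dark collar 34 mm diameter, top 28 mm above the bench.
- seat (a point): Centre of the collar's top face on the stand's rod axis, 28 mm above the bench: the keeper's origin belongs here, with the keeper's +x along the stand's +x.
- rod_tip (a point): Top end of the stand's rod, 180 mm above the bench; the last 16 mm taper to 4 mm diameter. Too tall for a gripper holding the hub from above to lower the keeper right down; held by its handle it clears.
- nest (a point): Centre of the dish's place on the stand's base plate, 90 mm along the stand's +x, between four locating pins 8 mm high.
- dish: Closed petri dish, tan, 90 mm diameter, 14 mm high, loose on the stand's base plate between the pins. Origin: centre of its underside. Its lid lies 2 mm below the pad when the keeper is seated.
- bench_timer: White bench timer, 66x66x20 mm, lying at the back of the bench; a bystander. Origin: centre of its underside.
- yellow_tube: Capped centrifuge tube lying on the bench, lime-green cap, 33x114x33 mm; a bystander. Origin: centre of its underside.
- red_marker: Red marker pen lying on the bench, 14x133x13 mm; a bystander. Origin: centre of its underside.
Things that resemble listed ones, but are neither listed nor needed, are in the scene too. Of the things that look like the stand, the larger one is meant.

How it is judged:
On the way, in this order (a step that is already met when the one before it is completed fails the run):
1. the keeper is lifted by its hub (held within 40 mm of the top of the hub), its underside more than 40 mm above the bench (height (world z) of keeper above 0.04 m and distance between the grasp point and hub_top below 0.04 m and contact force between the fingers and keeper above 1 N), for 0.1 s.
2. the keeper lies flat on the bench, its hub at least 100 mm from where the dock holds it, and the fingers have let go (height (world z) of keeper below 0.006 m and angle between keeper's own z axis and vertical below 0.04 rad and horizontal distance between keeper and dock above 0.1 m and contact force between the fingers and keeper below 0.05 N and linear speed of keeper below 0.02 m/s), for 0.2 s.
3. the keeper, held by its handle (within 40 mm of the handle point), is threaded on the rod at half height and level (within 0.08 rad) (horizontal distance between keeper and seat below 0.004 m and z of keeper in the frame of seat between 0.02 and 0.09 m and angle between keeper's own z axis and vertical below 0.08 rad and distance between the grasp point and handle below 0.04 m and contact force between the fingers and keeper above 1 N), for 0.1 s.
At the end, for the whole second after the job is handed in: The keeper sits at rest and released on the collar: hub within 4 mm of the rod axis and 3 mm of the collar's height, tilted less than 0.03 rad, pad centre within 14 mm of the dish's centre; the dish lies flat within 9 mm of its place on the stand (horizontal distance between keeper and seat below 0.004 m and z of keeper in the frame of seat between -0.003 and 0.003 m and angle between keeper's own z axis and vertical below 0.03 rad and horizontal distance between pad and dish below 0.014 m and linear speed of keeper below 0.01 m/s and contact force between the fingers and keeper below 0.05 N and horizontal distance between dish and nest below 0.009 m and angle between dish's own z axis and vertical below 0.05 rad); the robot touches nothing.
It fails at once if the keeper dropped along the rod (faster than 0.45 m/s while threaded on it) (horizontal distance between keeper and seat below 0.008 m and z of keeper in the frame of seat below 0.13 m and linear speed of keeper above 0.45 m/s).
It fails at once if the dish pressed with more than 15 N by anything (contact force between dish and keeper above 15 N or contact force between dish and the fingers above 15 N or contact force between dish and the arm above 15 N).
It fails at once if the dish shifted more than 12 mm (distance of dish from where it was at the start of the episode above 0.012 m).
It fails at once if the timer, the tube or the marker moved more than 20 mm (distance of any of bench_timer, yellow_tube, red_marker from where it was at the start of the episode above 0.02 m).
It also fails if it takes over 64 s, if anything falls off the work surface, if the arm or the gripper's body presses on something with over 40 N, if the wrist force passes 120 N, or if a joint passes its speed limit or range.

## Working session

There is one attempt and no reset: what is moved stays moved. The work goes in short steps, each a Python script; the robot and the scene stay as the last script left them, time stands still between calls to the robot, and variables do not carry over. Pictures are saved under pics/ and viewed, at most 10 in all, crops included, and the job is handed in when it is done.

```bash
mkdir -p pics; cat > h.py <<'E'
import numpy as np, cv2
from bench import arm, fingers, kin, camera, ticket, spotter
from scipy.spatial.transform import Rotation as R
def cal(c):
    f=240/np.tan(np.radians(c["vertical_fov"])/2); return f,c["cx"],c["cy"],np.array(c["T"])
def w(c,uv,z):
    f,cx,cy,T=cal(c); d=T[:3,:3]@np.array([(uv[0]-cx)/f,(uv[1]-cy)/f,1]); o=T[:3,3]
    return o+d*(z-o[2])/d[2]
def proj(c,p):
    f,cx,cy,T=cal(c); q=T[:3,:3].T@(np.array(p)-T[:3,3]); return np.array([cx+f*q[0]/q[2],cy+f*q[1]/q[2]])
def save(c,n): cv2.imwrite("pics/"+n,c["color"][:,:,::-1])
E
python3 - <<'E'
from h import *
np.set_printoptions(precision=4,suppress=True)
Z=dict(keeper=.004,hub_top=.044,pad=.004,handle=.032,dock=0,stand=0,seat=.028,rod_tip=.18,nest=.012,dish=.012,bench_timer=0,yellow_tube=0,red_marker=0)
for n in("top","scene"):
    c=camera(n); save(c,n+"0.png"); print(n,c["vertical_fov"],c["cx"],c["cy"],c["T"])
    for k,z in Z.items():
        print(k,[(round(r["confidence"],2),np.round(r["uv"],1),w(c,r["uv"],z)[:2]) for r in spotter.place_of(k,n)])
print(arm.get_eef_rot(),arm.get_clock())
E
```

```text
top 48.73826794625161 313.2538742316319 241.3548765242904 [[-0.0256 -0.9818  0.188   0.2927]
 [-0.9995  0.0213 -0.0246 -0.164 ]
 [ 0.0201 -0.1886 -0.9819  1.4453]
 [ 0.      0.      0.      1.    ]]
keeper [(0.82, array([165.6, 273. ]), array([0.4897, 0.2044])), (0.61, array([175.5, 303.2]), array([0.4071, 0.1756]))]
hub_top [(0.96, array([164.1, 271.5]), array([0.4883, 0.1982]))]
pad [(0.78, array([157.3, 242.2]), array([0.5757, 0.2294]))]
handle [(0.95, array([176.5, 306.3]), array([0.3966, 0.1662]))]
dock [(0.81, array([170.9, 275.7]), array([0.4825, 0.1908])), (0.72, array([317.7, 227.5]), array([ 0.6086, -0.2136]))]
stand [(0.92, array([476.4, 281.7]), array([ 0.4466, -0.6468])), (0.85, array([314.9, 259.4]), array([ 0.5187, -0.2034]))]
seat [(0.93, array([313.2, 256.6]), array([ 0.5221, -0.1982])), (0.59, array([313.3, 252.5]), array([ 0.5333, -0.1988])), (0.57, array([478.5, 280.6]), array([ 0.4464, -0.6434]))]
rod_tip [(0.86, array([494., 274.]), array([ 0.4451, -0.6311])), (0.69, array([314.4, 253. ]), array([ 0.5062, -0.1977]))]
nest [(0.9, array([485.7, 258.3]), array([ 0.
[... 1077 characters left out ...]
 394.7]), array([ 0.438 , -0.6558]))]
rod_tip [(0.93, array([442.2, 354.3]), array([ 0.395 , -0.6725])), (0.64, array([301.1, 233.9]), array([ 0.5085, -0.2024]))]
nest [(0.76, array([462. , 388.1]), array([ 0.4986, -0.6746])), (0.67, array([328.5, 278.4]), array([ 0.587, -0.219]))]
dish [(0.84, array([331.6, 274.5]), array([ 0.6055, -0.2131])), (0.39, array([222.5, 221.7]), array([0.5781, 0.2284])), (0.35, array([203.2, 242.3]), array([0.4654, 0.174 ]))]
bench_timer [(0.62, array([311. , 240.4]), array([ 0.7024, -0.0397]))]
yellow_tube [(0.84, array([413.9, 332.9]), array([ 0.5789, -0.5001]))]
red_marker [(0.75, array([355.8, 372.7]), array([ 0.3909, -0.4819]))]
[-3.0617 -0.7037 -0.0001] 1.4
```

View pics/top0.png

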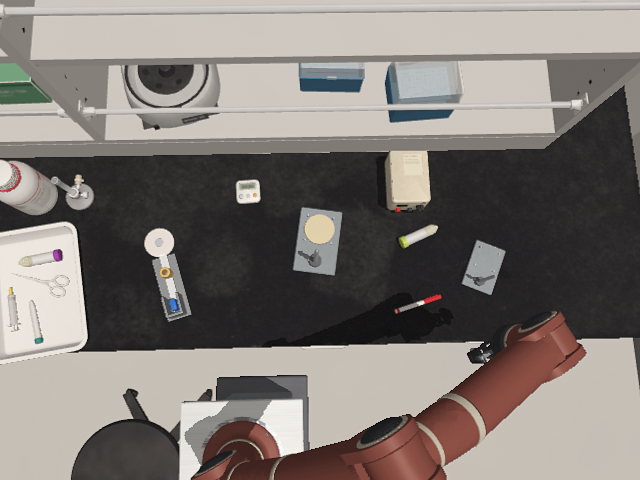

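View pics/scene0.png

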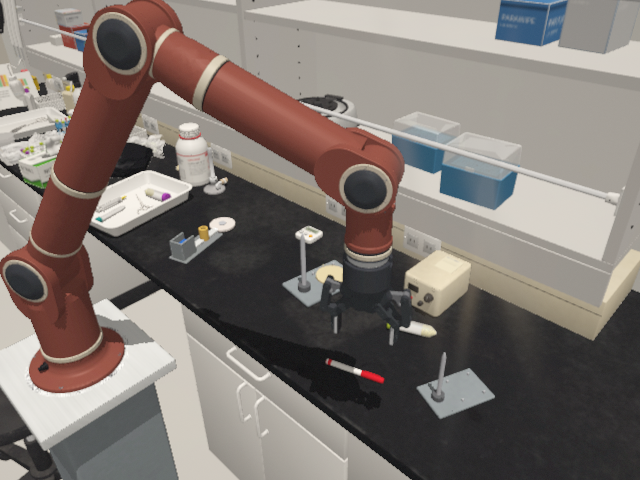

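Look-alikes: the stand at top (313,257) has the dish and the bigger plate, while the one at (478,280) is smaller and empty. The first fits "larger". I'll confirm it in a crop and refine positions from segmentation.

```bash
python3 - <<'E'
from h import *
np.set_printoptions(precision=4,suppress=True)
c=camera("top"); s=camera("scene")
a=cv2.resize(c["color"][195:300,130:350],None,fx=3.6,fy=3.6,interpolation=cv2.INTER_CUBIC)
b=cv2.resize(c["color"][195:300,400:520],None,fx=2,fy=2); d=cv2.resize(s["color"][210:310,270:370],None,fx=2,fy=2)
out=np.zeros((595,792,3),np.uint8); out[:378]=a[:378,:792]; out[380:590,:240]=b; out[380:580,250:450]=d
e=cv2.resize(s["color"][210:270,160:245],None,fx=3.5,fy=3.5); out[380:590,460:757]=e[:,:297]
cv2.imwrite("pics/crop1.png",out[:,:,::-1])
def cen(cam,im,cond,box,z):
    x0,y0,x1,y1=box; I=im["color"].astype(int)[y0:y1,x0:x1]; m=cond(I[...,0],I[...,1],I[...,2]).astype(np.uint8)
    n,l,st,ce=cv2.connectedComponentsWithStats(m); i=1+st[1:,4].argmax(); uv=ce[i]+[x0,y0]
    print(cam,st[i],uv,w(im,uv,z)[:2])
cen("pad",c,lambda r,g,b:(r>150)&(b>140),(135,222,182,262),.012)
cen("blue",c,lambda r,g,b:(b>r+40),(155,285,200,325),.048)
cen("brass",c,lambda r,g,b:(r>b+50),(150,258,182,285),.044)
cen("dish",c,lambda r,g,b:(r>b+35)&(r>130),(295,205,345,250),.026)
I=c["color"].astype(int)
# stand plate
m=((I.min(2)>85)).astype(np.uint8)[195:290,280:360]; m=cv2.morphologyEx(m,cv2.MORPH_CLOSE,np.ones((15,15)))
n,l,st,ce=cv2.connectedComponentsWithStats(m);i=1+st[1:,4].argmax()
cn=max(cv2.findContours((l==i).astype(np.uint8),0,1)[0],key=cv2.contourArea)[:,0].astype(float)+[280,195]
P=np.array([w(c,p,.012)[:2] for p in cn]).astype(np.float32); r=cv2.minAreaRect(P); print(r)
for p,cam in((c,"top"),(s,"scene")):
    for q in("seat","rod_tip","dish","nest"):
        print(cam,q,[(round(x["confidence"],2),np.round(x["uv"],1)) for x in spotter.place_of(q,cam)])
    for q in ("bench_timer","keeper"): print(cam,q,spotter.look_for(q,cam)[0]["bbox"])
E
```

```text
pad [  9   6  30  34 714] [159.1863 243.4524] [0.5705 0.2219]
blue [14 14 10 12 92] [173.3696 304.4783] [0.4004 0.1707]
brass [  9   9  14  11 111] [165.5676 272.2703] [0.4862 0.1943]
dish [  9  10  31  29 696] [318.8894 228.8032] [ 0.5992 -0.2158]
((0.5692148208618164, -0.21176619827747345), (0.11551027745008469, 0.17929083108901978), 81.1709213256836)
top seat [(0.9, array([312.8, 256.9])), (0.55, array([478. , 282.1])), (0.37, array([168.7, 271.5]))]
top rod_tip [(0.73, array([312.7, 253.8])), (0.66, array([496.7, 275.6]))]
top dish [(0.79, array([316.2, 228.6]))]
top nest [(0.97, array([488.2, 259.1])), (0.68, array([317.1, 228.8]))]
top bench_timer [235.2, 180.4, 260.2, 206.3]
top keeper [142.6, 225.3, 177.8, 312.3]
scene seat [(0.8, array([305.6, 282. ])), (0.68, array([439.6, 394.8]))]
scene rod_tip [(0.82, array([302.5, 232.9])), (0.7, array([442.6, 351.7]))]
scene dish [(0.63, array([333. , 273.9])), (0.61, array([204.8, 227.6]))]
scene nest [(0.77, array([464. , 386.9])), (0.74, array([328.8, 277.5]))]Traceback (most recent call last):
  File "<stdin>", line 26, in <module>
IndexError: list index out of range
```

View pics/crop1.png

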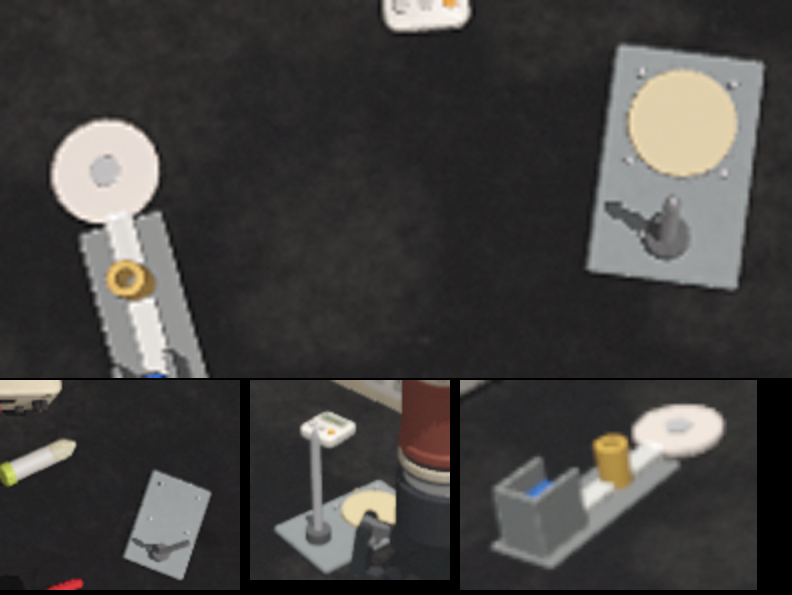

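The crop confirms it: the large plate (180×116 mm measured) at top (316,240) with the rod tip at about (316.7,250.5). The keeper hub ring is at (165.3,272.5) and the pad at (159,243), with hub-to-pad measuring 90.6 mm. Next I'll pick it up by the hub.

```bash
cat >> h.py <<'E'
def rot(yaw):  # tool down, y along keeper y; choose half turn with better joint 7
    Rz=R.from_euler("z",yaw).as_matrix()
    return [R.from_matrix(Rz@np.diag([k,-k,-1.])).as_rotvec() for k in (1,-1)]
def best(p,yaw):
    o=[(abs(q[6]),i,r) for i,r in enumerate(rot(yaw)) for q in [kin.solve_ik(p,r)] if q is not None]
    return min(o)[2] if o else None
E
python3 - <<'E'
from h import *
c=camera("top"); print(w(c,(316.7,250.5),.18), w(c,(165.3,272.5),.044), w(c,(159.2,242.8),.012))
hub=np.array([.486,.1945]); yaw=np.radians(17.3)
def chk(xy,y,zs): 
    r=best([*xy,zs[0]],y); print(xy,r,[None if (q:=kin.solve_ik([*xy,z],r)) is None else np.round(q,2) for z in zs])
chk(hub,yaw,[.15,.015])
y2=np.radians(10); h2=np.array([.54,.04]); d=np.array([np.cos(y2),np.sin(y2)])
chk(h2,y2,[.11,.011]); chk(h2-.09*d,y2,[.15,.009])
y3=np.radians(-8.8); d=np.array([np.cos(y3),np.sin(y3)]); chk(np.array([.511,-.2025])-.09*d,y3,[.21,.037])
r=best([*hub,.15],yaw)
fingers.gripper_to(.065,60)
arm.move_straight([.284,-.585,.32]); arm.goto([.46,0.05,.32],r)
arm.goto([*hub,.15],r); arm.move_straight([*hub,.06],vel=.15)
s=camera("scene"); save(s,"s1.png"); t=camera("top"); print(arm.get_clock(),arm.get_tcp_pos())
E
```

```text
[ 0.51226196 -0.20342182  0.18      ] [0.48560021 0.19497039 0.044     ] [0.5723227  0.22196311 0.012     ]
[0.486  0.1945] [ 0.47248969 -3.10585864 -0.        ] [array([ 0.1 ,  0.65, -0.82,  1.87,  0.6 ,  0.89,  0.86]), array([-0.17,  0.77, -0.39,  1.97,  0.58,  0.51,  0.89])]
[0.54 0.04] [ 0.27380784 -3.12963795 -0.        ] [array([ 0.34,  0.71, -0.73,  1.86,  0.64,  0.82,  1.02]), array([ 0.3 ,  0.87, -0.67,  1.92,  0.86,  0.67,  0.83])]
[0.4513673  0.02437166] [ 0.27380784 -3.12963795 -0.        ] [array([ 0.42,  0.53, -0.76,  2.06,  0.53,  0.75,  1.08]), array([ 0.19,  0.74, -0.43,  2.17,  0.82,  0.4 ,  0.82])]
[ 0.42205945 -0.18873127] [ 3.1323336  -0.24101994  0.        ] [array([ 0.33,  0.36,  0.06,  1.97, -0.03,  0.81, -1.32]), array([ 0.32,  0.65,  0.08,  2.14, -0.13,  0.35, -1.22])]
7.2833 [0.48690396 0.19491981 0.06127798]
```

```bash
python3 - <<'E'
import cv2;a=cv2.imread("pics/s1.png")[130:300,100:300];cv2.imwrite("pics/s1c.png",cv2.resize(a,None,fx=3,fy=3))
E
```

```text
(no output)
```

View pics/s1c.png

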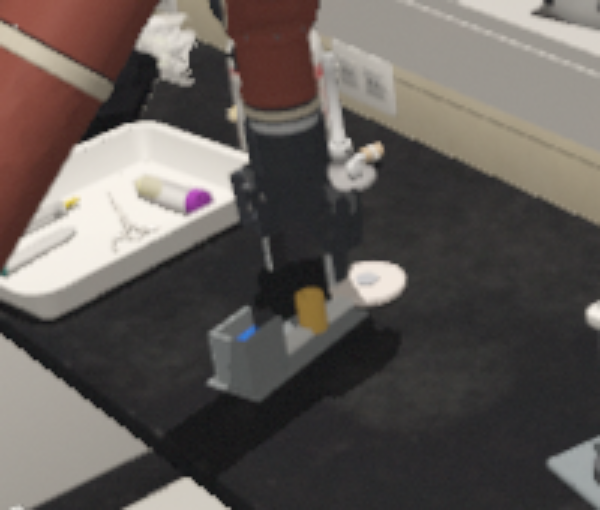

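The fingers straddle the hub (crop (310,308)) along its y. I'll descend, grip, lift and carry it over.

```bash
python3 - <<'E'
from h import *
hub=np.array([.486,.1945]); yaw=np.radians(17.3); r=best([*hub,.06],yaw)
print("hit",arm.move_straight([*hub,.016],vel=.08,f_stop=15))
fingers.gripper_to(0.0,60); print(arm.get_finger_gap(),arm.get_grasp_force(),arm.get_tcp_pos())
p=arm.get_tcp_pos(); arm.move_straight([*hub,.125],vel=.1)
print(arm.get_finger_gap(),arm.get_grasp_force(),arm.get_contact_force(),arm.get_clock())
y2=np.radians(10); h2=[.54,.04]; r2=best([*h2,.125],y2)
arm.sleep(.15); arm.move_straight([*h2,.125],r2,vel=.12)
c=camera("top"); save(c,"t2.png"); s=camera("scene"); save(s,"s2.png")
a=np.hstack([cv2.resize(c["color"][200:330,200:330],(400,400)),cv2.resize(s["color"][150:300,180:330],(400,400))])
cv2.imwrite("pics/c2.png",a[:,:,::-1]); print(arm.get_clock(),arm.get_tcp_pos(),arm.get_finger_gap())
E
```

```text
hit False
0.025546659863441384 59.736382111441344 [0.48624956 0.19580588 0.01687679]
0.025880467811133984 59.00012933649123 [-0.37759761  0.51907178 -2.81151982] 9.6583Traceback (most recent call last):
  File "<stdin>", line 8, in <module>
bench.IKError: the arm cannot follow that straight line within its joint ranges
```

```bash
python3 - <<'E'
from h import *
y2=np.radians(10); h2=[.54,.04]; r2=best([*h2,.125],y2)
print(arm.get_eef_rot(),r2,arm.get_qpos(),kin.solve_ik([*h2,.125],r2))
arm.goto([*h2,.125],r2)
c=camera("top"); s=camera("scene")
a=np.hstack([cv2.resize(c["color"][200:330,200:330],(400,400)),cv2.resize(s["color"][150:300,180:330],(400,400))])
cv2.imwrite("pics/c2.png",a[:,:,::-1]); print(arm.get_clock(),arm.get_tcp_pos(),arm.get_finger_gap())
E
```

```text
[ 4.72557086e-01 -3.10456336e+00  4.08464649e-04] [3.12963795 0.27380784 0.        ] [ 0.08614405  0.6856594  -0.80561986  1.89661375  0.65521644  0.84661971
  0.80911985] [-0.57677406  0.69238387  0.74933167  1.87687518 -0.63261095  0.82630938
 -0.89052686]
11.4083 [0.53947627 0.040643   0.12437856] 0.025314187491768437
```

View pics/c2.png

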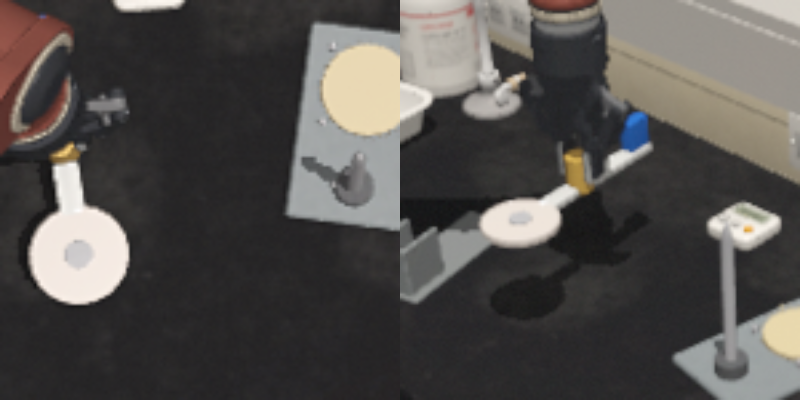

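The keeper is held level at the hub, but the wrist took the half-turn solution, so the pad points at the robot. I'll turn it back in the air and then set it down.

```bash
python3 - <<'E'
from h import *
y2=np.radians(10); h2=[.54,.04]; r2=rot(y2)[1]
q=kin.solve_ik([*h2,.125],r2); print(q, r2)
arm.goto([*h2,.125],r2)
print("contact",arm.move_straight([*h2,.025],vel=.1), arm.move_straight([*h2,.007],vel=.02,f_stop=4),arm.get_tcp_pos(),arm.get_contact_force())
arm.sleep(.2); fingers.gripper_to(.065); arm.sleep(.3); print(arm.get_clock(),arm.get_grasp_force())
p=arm.get_tcp_pos(); arm.move_straight([p[0],p[1],.13],vel=.15); arm.sleep(.1)
arm.goto([.42,-.12,.26],rot(np.radians(-8.8))[1])
c=camera("top"); s=camera("scene")
cv2.imwrite("pics/t3f.png",c["color"][:,:,::-1])
a=np.hstack([cv2.resize(c["color"][190:320,200:330],(400,400)),cv2.resize(s["color"][150:300,180:330],(400,400))])
cv2.imwrite("pics/c3.png",a[:,:,::-1]); print(arm.get_clock(),arm.get_qpos())
for k,z in dict(hub_top=.04,pad=0,handle=.028,keeper=0).items():
  for n,im in(("top",c),("scene",s)): print(k,n,[(round(x["confidence"],2),np.round(x["uv"],1),w(im,x["uv"],z)[:2]) for x in spotter.place_of(k,n)])
E
```

```text
[-0.57677406  0.69238387  0.74933167  1.87687518 -0.63261095  0.82630938
 -0.89052686] [ 0.27380784 -3.12963795 -0.        ]
contact False True [0.53995196 0.04005792 0.01288654] [-0.64381475 -0.01315964  3.84912209]
14.4 0.0
17.7333 [ 0.15739301  0.25347116  0.08924601  1.95995784 -0.02791726  0.9297789
  1.67790307]
hub_top top [(0.7, array([223.5, 250. ]), array([0.54344135, 0.04232043]))]
hub_top scene [(0.86, array([252.2, 241.4]), array([0.54038213, 0.03559815]))]
pad top [(0.61, array([234.7, 285.9]), array([0.45052901, 0.01714597])), (0.21, array([245.7, 192. ]), array([ 0.71537457, -0.01318634]))]
pad scene [(0.55, array([230.2, 266.4]), array([0.45282985, 0.03153275]))]
handle top [(0.74, array([232.2, 283. ]), array([0.45540609, 0.02032397])), (0.68, array([222.2, 219.1]), array([0.63154007, 0.04816427])), (0.56, array([318.3, 225.9]), array([ 0.60693468, -0.21438065])), (0.17, array([417.8, 234.7]), array([ 0.57647106, -0.48660204]))]
handle scene [(0.96, array([272. , 230.6]), array([0.6311191, 0.0532614])), (0.5, array([204.1, 241.8]), array([0.45534954, 0.15212623]))]
keeper top [(0.88, array([228.1, 251.9]), array([0.5449767 , 0.03551306]))]
keeper scene [(0.9, array([250.7, 255. ]), array([0.5286221 , 0.03322077]))]
```

View pics/c3.png

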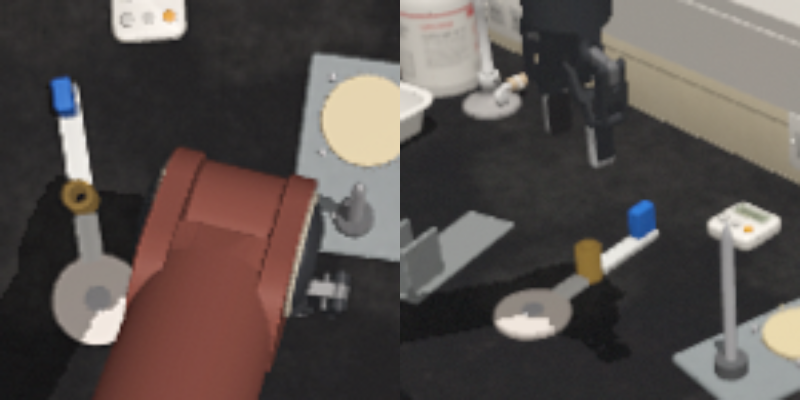

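Step 2 looks done: the keeper lies flat and released, with its handle pointing away at top (222,219). IK seems to treat half turns as equal, so I'll check which joint solutions keep the keeper's heading.

```bash
python3 - <<'E'
from h import *
np.set_printoptions(precision=3,suppress=True)
c=camera("top"); 
def cen(cond,box,z):
    x0,y0,x1,y1=box; I=c["color"].astype(int)[y0:y1,x0:x1]; m=cond(I[...,0],I[...,1],I[...,2]).astype(np.uint8)
    n,l,st,ce=cv2.connectedComponentsWithStats(m); i=1+st[1:,4].argmax(); uv=ce[i]+[x0,y0]
    print(st[i],uv,w(c,uv,z)[:2])
cen(lambda r,g,b:b>r+40,(205,205,240,240),.040)
cen(lambda r,g,b:(r>b+35),(210,240,240,262),.04)
print("eef",arm.get_eef_rot(),"asked",rot(np.radians(-8.8))[1],arm.get_qpos())
for nm,xy,y,z in(("pick",[.63,.05],np.radians(190),.12),("place",[.422,-.189],np.radians(-8.8),.21)):
  for k in(0,1): print(nm,k,rot(y)[k],kin.solve_ik([*xy,z],rot(y)[k]))
E
```

```text
[11 10  9 13 87] [220.092 220.874] [0.624 0.052]
[ 10   8  12  12 104] [225.481 253.577] [0.534 0.037]
eef [-0.241 -3.132 -0.   ] asked [0.241 3.132 0.   ] [ 0.158  0.253  0.089  1.96  -0.028  0.93   1.678]
pick 0 [ 0.274 -3.13  -0.   ] [-0.081  0.703 -0.055  1.602  0.048  0.838  1.59 ]
pick 1 [3.13  0.274 0.   ] [-0.488  0.794  0.672  1.617 -0.582  0.94  -1.005]
place 0 [ 3.132 -0.241  0.   ] [-0.181  0.446  0.796  1.988 -0.414  0.874 -0.887]
place 1 [0.241 3.132 0.   ] [ 0.288  0.356  0.116  1.975 -0.056  0.813  1.852]
```

```bash
python3 - <<'E'
from h import *
np.set_printoptions(precision=3,suppress=True)
hp=[.628,.0545]; r=rot(np.radians(189.8))[0]
arm.goto([*hp,.2],r); print(arm.get_eef_rot(),r,arm.get_qpos())
arm.move_straight([*hp,.07],vel=.2); print(arm.move_straight([*hp,.0135],vel=.06,f_stop=12),arm.get_tcp_pos())
fingers.gripper_to(0,100); print(arm.get_finger_gap(),arm.get_grasp_force(),arm.get_tcp_pos())
arm.move_straight([*hp,.1],vel=.1); print(arm.get_finger_gap(),arm.get_grasp_force(),arm.get_contact_force(),arm.get_ft_torque(),arm.get_clock())
for z in(.24,.28): print(kin.solve_ik([*hp,z],r),kin.solve_ik([.422,-.189,z],rot(np.radians(-8.8))[0]))
E
```

```text
[ 0.264 -3.13   0.003] [ 0.268 -3.13  -0.   ] [-0.083  0.612 -0.06   1.526  0.043  1.006  1.584]
False [0.628 0.055 0.014]
0.014357797223318964 97.89172053337097 [0.628 0.054 0.014]
0.014581017240924728 97.35711693763733 [-0.496 -0.034 -1.45 ] [ 0.063 -0.232  0.006] 22.675
[-0.083  0.576 -0.065  1.472  0.04   1.095  1.586] [-0.375  0.521  1.138  1.948 -0.554  1.031 -0.709]
[-0.083  0.546 -0.066  1.411  0.037  1.186  1.589] [-0.398  0.453  1.14   1.884 -0.462  1.102 -0.804]
```

```bash
cat >> h.py <<'E'
ROD=np.array([.5115,-.203]); Y3=np.radians(-8.8); D3=np.array([np.cos(Y3),np.sin(Y3)]); R3=rot(Y3)[0]
E
python3 - <<'E'
from h import *
np.set_printoptions(precision=4,suppress=True)
arm.move_straight([.628,.0545,.27],vel=.2)
arm.set_joints([0.33,.28,.06,1.95,-.03,.91,-1.32]); print(arm.get_tcp_pos(),arm.get_eef_rot())
h=ROD-.09*D3; arm.goto([*h,.225],R3); arm.sleep(.2)
print(R3,arm.get_eef_rot(),arm.get_tcp_pos(),h,arm.get_qpos(),arm.get_finger_gap(),arm.get_clock())
c=camera("top"); s=camera("scene"); save(c,"t4.png"); save(s,"s4.png")
a=np.hstack([cv2.resize(c["color"][200:300,270:370],(400,400),interpolation=2),cv2.resize(s["color"][190:290,260:360],(400,400),interpolation=2)])
cv2.imwrite("pics/c4.png",a[:,:,::-1])
zu=.2114
for p in("hub_top","pad","handle","rod_tip"):
  z=zu+dict(hub_top=.04,pad=0,handle=.028,rod_tip=.18-zu)[p]
  for n,im in(("top",c),("scene",s)): print(p,n,[(round(x["confidence"],2),np.round(x["uv"],1),w(im,x["uv"],z)[:2]) for x in spotter.place_of(p,n)])
hp=[*ROD,zu+.04]; print("expect hub",proj(c,hp),proj(s,hp),"tip",proj(s,[*ROD,.18]),"pad",proj(c,[*(ROD+.09*D3),zu+.008]),proj(s,[*(ROD+.09*D3),zu+.008]))
E
```

```text
[ 0.409  -0.1825  0.2507] [-3.126   0.2417 -0.0066]
[ 3.1323 -0.241   0.    ] [ 3.1321 -0.241   0.0016] [ 0.4226 -0.1892  0.2257] [ 0.4226 -0.1892] [ 0.3286  0.3348  0.0605  1.9509 -0.0264  0.8556 -1.3213] 0.014203738778779076 26.5917
hub_top top [(0.94, array([317.6, 242.4]), array([ 0.5187, -0.2038])), (0.21, array([416.8, 236. ]), array([ 0.5287, -0.4332]))]
hub_top scene [(0.74, array([303.2, 208.6]), array([ 0.5114, -0.2095]))]
pad top [(0.75, array([323.1, 210.7]), array([ 0.6034, -0.2204])), (0.56, array([316.8, 225.5]), array([ 0.5673, -0.2043]))]
pad scene [(0.65, array([329.9, 209.5]), array([ 0.6029, -0.2098]))]
handle top [(0.55, array([417. , 304.5]), array([ 0.3723, -0.4264])), (0.27, array([319.1, 244.1]), array([ 0.5169, -0.2075]))]
handle scene [(0.84, array([272.3, 224.9]), array([ 0.4254, -0.1962]))]
rod_tip top [(0.9, array([314.8, 253.7]), array([ 0.5045, -0.1986])), (0.66, array([495.3, 274.4]), array([ 0.444 , -0.6342])), (0.35, array([246.5, 191.5]), array([ 0.664 , -0.0339]))]
rod_tip scene [(0.81, array([443.7, 352.8]), array([ 0.4   , -0.6724])), (0.57, array([302.5, 234. ]), array([ 0.5105, -0.2052]))]
expect hub [317.3508 245.4854] [301.2598 207.6764] tip [302.1591 233.5128] pad [321.7425 211.0978] [331.2804 207.9552]
```

View pics/c4.png

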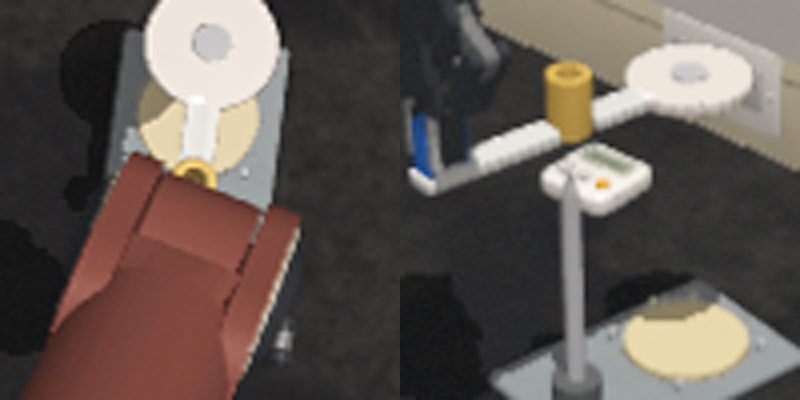

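The keeper hangs nearly level above the rod, with the rod tip at scene crop (570,178) and the hub at (570,100). Next I'll do a sub-pixel model fit of the hub, pad and rod, and check the wrist clearance above the rod.

```bash
cat > fit.py <<'E'
from h import *
from scipy.optimize import least_squares
def cyl(c,base,axis_R,x,r,h,z0):
    t=np.linspace(0,2*np.pi,60); P=[base+axis_R@np.array([x+r*np.cos(a),r*np.sin(a),z]) for a in t for z in(z0,z0+h)]
    pts=np.array([proj(c,p) for p in P],np.float32); hl=cv2.convexHull(pts); m=cv2.moments(hl); return np.array([m["m10"]/m["m00"],m["m01"]/m["m00"]]),m["m00"]
def mask(c,cond,box):
    x0,y0,x1,y1=box; I=c["color"].astype(int)[y0:y1,x0:x1]; m=cond(I[...,0],I[...,1],I[...,2]).astype(np.uint8)
    m=cv2.morphologyEx(m,cv2.MORPH_OPEN,np.ones((3,3))); n,l,st,ce=cv2.connectedComponentsWithStats(m); i=1+st[1:,4].argmax()
    cn=max(cv2.findContours((l==i).astype(np.uint8),0,1)[0],key=cv2.contourArea); h=cv2.convexHull(cn); f=np.zeros_like(m); cv2.fillConvexPoly(f,h,1)
    yy,xx=np.nonzero(f); return np.array([xx.mean()+x0,yy.mean()+y0]),len(xx)
def rodrows(s,rows,u0):
    out=[]
    for v in rows:
        g=s["color"][v,int(u0)-9:int(u0)+10].astype(float).mean(1); wgt=np.clip(g-60,0,None); out.append([(wgt*np.arange(int(u0)-9,int(u0)+10)).sum()/wgt.sum(),v])
    return np.array(out)
E
python3 - <<'E'
from fit import *
np.set_printoptions(precision=4,suppress=True)
c=camera("top"); s=camera("scene")
hs,a1=mask(s,lambda r,g,b:(r>b+50)&(r>90),(285,195,325,232)); ps,a2=mask(s,lambda r,g,b:(r>150)&(b>130)&(abs(r-b)<60)&(r>b+8),(312,190,355,222)); pt,a3=mask(c,lambda r,g,b:(r>150)&(b>130),(300,195,345,228))
p=arm.get_tcp_pos(); print(p)
def model(v):
    b=np.array(v[:3]); A=R.from_euler("zy",[v[3],v[4]]).as_matrix()
    return [cyl(s,b,A,0,.014,.04,0),cyl(s,b,A,.09,.04,.008,0),cyl(c,b,A,.09,.04,.008,0)]
v0=[*ROD,.2114,Y3,0]
print([(m[0],m[1]) for m in model(v0)],hs,a1,ps,a2,pt,a3)
f=lambda v:np.r_[np.concatenate([m[0]-o for m,o in zip(model(v),(hs,ps,pt))])/.3,(v[2]-.2114-0.5*0)/.002,v[4]/.02,(v[3]-Y3)/.03]
q=least_squares(f,v0,x_scale=[.01,.01,.01,.1,.1]); print("keeper",q.x,np.degrees(q.x[3]),f(q.x))
rr=rodrows(s,range(242,268,3),303); 
for u,v in rr:
    zs=np.linspace(.03,.18,151); P=np.array([proj(s,[*ROD,z]) for z in zs]); k=abs(P[:,1]-v).argmin(); print(v,u-P[k,0],end="; ")
a=cv2.resize(s["color"][60:300,180:500],None,fx=2.5,fy=2.5); cv2.imwrite("pics/c5.png",a[:,:,::-1])
E
```

```text
[ 0.4225 -0.1892  0.225 ]
[(array([301.5134, 215.0387]), 227.96631524036638), (array([331.2959, 209.5877]), 493.8909643255174), (array([321.6817, 211.5408]), 879.9626891142689)] [301.9349 214.9349] 215 [335.9133 204.4168] 1154 [323.248  212.0607] 988
keeper [ 0.5118 -0.2075  0.218  -0.1338 -0.0017] -7.663466812832556 [  3.0215  -5.7298 -12.1945  10.2255  -1.0762  -4.8239   3.2953  -0.085
   0.6612]
242.0 4.13481550160941; 245.0 -0.20282003562778073; 248.0 -0.23879103460802753; 251.0 -0.17346494085558106; 254.0 -0.20470123975474053; 257.0 -0.1964586930280916; 260.0 -0.09479138994026926; 263.0 -0.1394820835323003; 266.0 -0.14841806109171785;
```

View pics/c5.png

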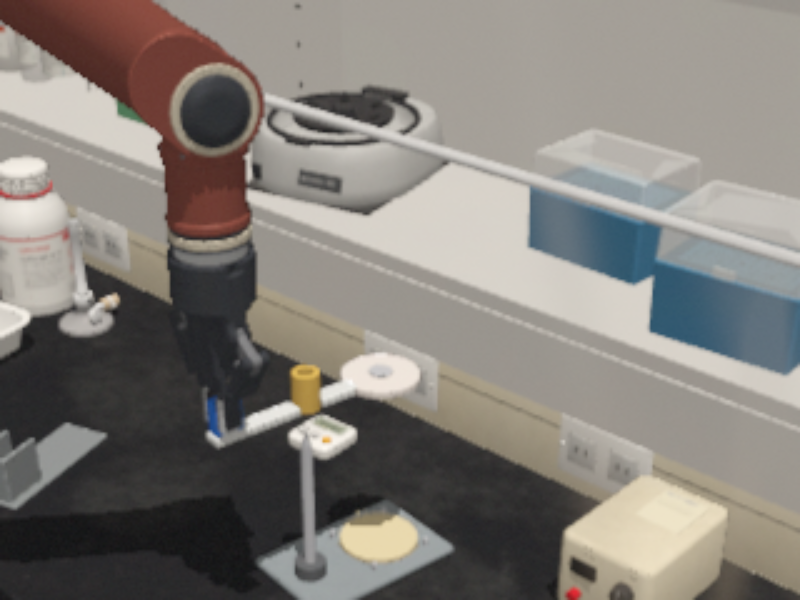

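Wrist clearance over the rod is fine. The hub sits about 0.6 px (1.4 mm) right of the rod axis in the scene view, so I'll shift by that and lower gently with a force guard.

```bash
python3 - <<'E'
from h import *
np.set_printoptions(precision=4,suppress=True)
h=ROD-.09*D3+[-.001,.001]
arm.move_straight([*h,.205],vel=.08); arm.sleep(.3); f0=np.array(arm.get_contact_force()); t0=np.array(arm.get_ft_torque()); print(f0,t0)
for z in (.19,.18,.172,.165,.158):
    hit=arm.move_straight([*h,z],vel=.04,f_stop=5); arm.sleep(.15)
    print(z,hit,np.array(arm.get_tcp_pos()),np.array(arm.get_contact_force())-f0,np.array(arm.get_ft_torque())-t0)
    if hit: break
print(arm.get_clock())
s=camera("scene"); save(s,"s6.png"); c=camera("top"); save(c,"t6.png")
E
```

```text
[ 0.707  -0.9273 -1.4392] [ 0.023   0.2014 -0.0063]
0.19 False [ 0.4218 -0.1883  0.1901] [-1.4316  1.0163 -1.0212] [ 0.006   0.0232 -0.0415]
0.18 False [ 0.4217 -0.1883  0.1801] [-2.1962 -0.0242 -0.7162] [-0.0026 -0.0385 -0.0096]
0.172 False [ 0.4217 -0.1883  0.172 ] [-1.129   1.592  -0.6843] [-0.0241  0.0318 -0.0506]
0.165 False [ 0.4216 -0.1883  0.165 ] [-0.6675  1.0235 -0.2843] [0.0271 0.0318 0.0009]
0.158 False [ 0.4216 -0.1883  0.158 ] [ 0.1049  1.2622 -0.3066] [-0.0042 -0.0383  0.0177]
30.5667
```

```bash
python3 - <<'E'
from h import *
np.set_printoptions(precision=3,suppress=True)
h=ROD-.09*D3+[-.001,.001]; f0=np.array([.7,-.4,-2.]); t0=np.array([.023,.2,-.01])
for z in (.14,.12,.1,.085,.07,.06):
    hit=arm.move_straight([*h,z],vel=.05,f_stop=6); arm.sleep(.15)
    print(z,hit,np.array(arm.get_tcp_pos()),np.array(arm.get_contact_force())-f0,np.array(arm.get_ft_torque())-t0)
    if hit: break
print(arm.get_clock(),arm.get_finger_gap())
s=camera("scene");c=camera("top")
a=np.hstack([cv2.resize(c["color"][200:300,270:370],(400,400),interpolation=2),cv2.resize(s["color"][200:300,260:360],(400,400),interpolation=2)])
cv2.imwrite("pics/c6.png",a[:,:,::-1])
E
```

```text
0.14 False [ 0.422 -0.188  0.14 ] [-0.331  0.177  0.162] [ 0.046  0.007 -0.001]
0.12 False [ 0.422 -0.188  0.12 ] [0.16  0.308 0.175] [-0.014  0.013 -0.023]
0.1 False [ 0.422 -0.188  0.1  ] [-1.294  1.092 -0.392] [-0.005  0.019  0.038]
0.085 False [ 0.422 -0.188  0.085] [-1.105  0.417  0.465] [0.034 0.03  0.003]
0.07 False [ 0.422 -0.188  0.07 ] [-1.447  0.476  0.174] [ 0.03  -0.039 -0.022]
0.06 False [ 0.422 -0.188  0.06 ] [-0.06   0.735 -0.129] [-0.001 -0.016 -0.017]
34.425 0.014908231505140458
```

View pics/c6.png

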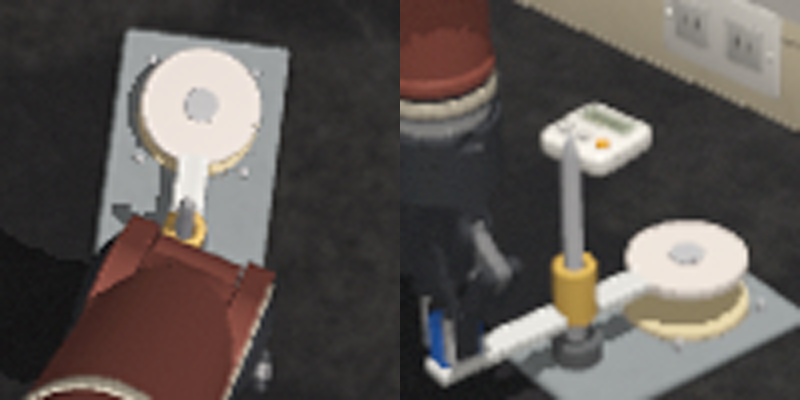

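It's threaded: the rod passes through the hub (scene crop (572,260)) and the pad is over the dish. Now lowering onto the collar.

```bash
python3 - <<'E'
from h import *
np.set_printoptions(precision=3,suppress=True)
h=ROD-.09*D3+[-.001,.001]
arm.move_straight([*h,.047],vel=.03,f_stop=6); arm.sleep(.2); print(arm.get_tcp_pos(),arm.get_contact_force())
hit=arm.move_straight([*h,.036],vel=.01,f_stop=4); print(hit,arm.get_tcp_pos(),arm.get_contact_force(),arm.get_ft_torque(),arm.get_clock())
E
```

```text
[ 0.422 -0.188  0.047] [ 0.312 -0.206 -2.109]
True [ 0.421 -0.188  0.042] [-0.954  0.413  4.723] [ 0.012 -0.188  0.018] 35.95
```

```bash
python3 - <<'E'
from h import *
np.set_printoptions(precision=4,suppress=True)
arm.sleep(.2); fingers.gripper_to(.05); arm.sleep(.3); p=np.array(arm.get_tcp_pos()); print(p,arm.get_contact_force())
arm.move_straight([p[0],p[1],.25],vel=.12)
arm.goto([.42,.05,.28],R3) if kin.solve_ik([.42,.05,.28],R3) is not None else print("stay")
s=camera("scene");c=camera("top"); print(arm.get_clock(),arm.get_contact_force())
a=np.hstack([cv2.resize(c["color"][200:300,270:370],(400,400),interpolation=2),cv2.resize(s["color"][200:300,260:360],(400,400),interpolation=2)])
cv2.imwrite("pics/c7.png",a[:,:,::-1])
E
```

```text
[ 0.4202 -0.1877  0.0409] [ 0.3001 -0.6599  0.2437]
39.825 [-0.1348 -0.3675 -0.0864]
```

View pics/c7.png

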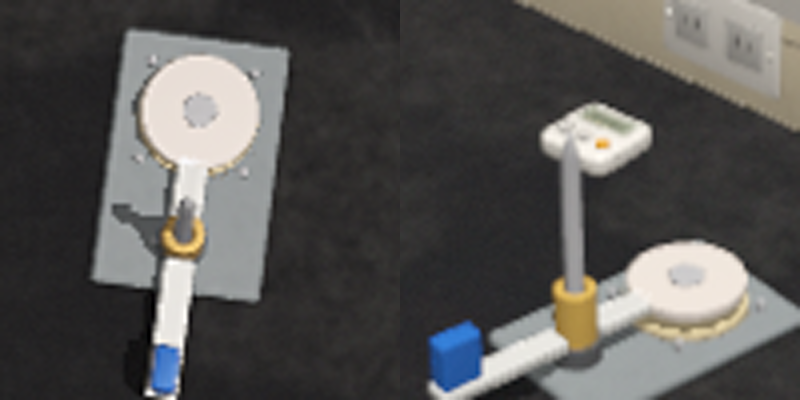

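The keeper is seated level on the collar, with the pad centred over the dish (top crop (200,112)) and the arm clear. Handing in.

```bash
python3 -c "
from h import *
print(ticket.sign_off())"
```

```text
the job is handed in; nothing more can be done
None
```

The job is handed in: the last pictures show the keeper released and level on the stand's collar, with its pad over the dish and the arm clear at 39.8 s; the sign-off call returned no verdict.

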